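# Nest the small finishing pot in the big one, handles clear

## Task

Clearing up after the woodwork class: take the small steel pot off the sloping rack and put it inside the big steel pot, fully down on its floor and level, with its handle pointing out to the side of or opposite to the big pot's handle so that the two handles are well clear of each other. Lower it gently rather than dropping or ramming it in, leave the big pot standing where it is, and do not disturb the other things on the bench.

Things in the scene. Friction and masses are not known exactly. Their poses are not given: they have to be found in the camera images.
- small_pot: Small steel pot, open, like a little saucepan with a straight wooden handle; 0.2 to 0.4 kg. Starts leaning on the sloping rack, mouth towards the robot. Origin: centre of the underside; z: the pot's axis, out of the mouth; +x: towards the handle. Bowl 66 mm high, 96 across at the bottom, 106 at the rim, wall 3, floor 4.
- small_grip (a point): A point inside the small pot's handle, at x 100, y 0, z 70 mm of the pot's frame: a good place to pinch it across its width. The handle is a wooden bar square to the pot's axis, 20 mm wide (along y), 16 deep (z 62 to 78), from x 70 to x 165, on a short steel bracket. Axes as the small pot's.
- small_tip (a point): The free end of the small pot's handle, at x 165, y 0, z 70 mm of the small pot's frame. Axes as the small pot's.
- big_pot: Big steel pot standing upright, loose and empty on the bench; 0.5 to 0.9 kg. Origin: centre of the underside; z up; +x: the side of its handle. Bowl 52 mm high, 124 across at the bottom, 140 at the rim, wall 3, floor 4: the small pot fits in loosely and, fully home, has its underside 4 mm above the big pot's underside and its handle 14 mm above the big rim.
- big_tip (a point): The free end of the big pot's handle, at x 181, y 0, z 109 mm of the big pot's frame; axes as the big pot's. This wooden handle, 22 mm wide and 18 thick, rises outwards at 30 degrees from just below the rim: a handle laid over it is propped up, and the small pot cannot sit down.
- rack: Pine rack, fixed: a board 200 mm (along the slope) x 170, sloping at 30 degrees, low towards the robot, with a 14 mm high lip near its low edge that the small pot rests against. Origin on the bench under the board's middle, where the board's top is at 75 mm; +x horizontally up the slope. The small pot stands square to the board, its handle pointing up the slope.
- offcut: Not to be disturbed: a pine offcut lying flat, 115 x 42 x 18 mm.
- sanding_block: Not to be disturbed: a cork sanding block, 95 x 55 x 25 mm.
- try_square: Not to be disturbed: a try square lying flat, dark wood stock 90 long and steel blade 150 long, 14 high; the origin is under the middle of the stock, the stock lies along its x and the blade runs along +y (mm).
- brush: Not to be disturbed: a flat brush lying down.
- screwdriver: Not to be disturbed: a screwdriver lying down.
- glue: Not to be disturbed: a white bottle, 60 across and 170 tall, standing (mm).
- jar: Not to be disturbed: a glass jar with a steel lid, 72 across and 90 tall, standing (mm).

How it is judged:
By the outcome, as a careful person would: the job done as asked, in the order asked, and still so for the second after the job is handed in, with the robot touching nothing.
It also fails if it takes over 40 s, if anything falls off the work surface, if the arm or the gripper's body presses on something with over 40 N, if the wrist force passes 120 N, or if a joint passes its speed limit or range.

## Robot

A 6-joint arm with a two-finger parallel gripper is mounted at the origin on the work surface. World frame = base frame: x ahead of the robot, y to its left, z up, the work surface at z = 0. Lengths are in m, angles in degrees, forces in N, time in s.
With the tool pointing down it reaches from about 0.325 to 0.85 m from the base axis. Payload 15.5 kg.
Tool frame: the origin (TCP) lies midway between the tips of the shut fingers; the grasp point (between the pads) lies 19 mm behind it; y points along the fingers, x is the direction in which the jaws open and shut, and the axes are right-handed (so a half turn about y gives the same grasp; the last joint's range is limited). The gripper opens to 91 mm and grips with 3 to 60 N. Pads are 32 mm wide; open, the fingers measure 118 mm over their backs; the gripper's body (76 mm by 178 mm) begins 60 mm behind the grasp point.
Start: joints at [-82.535, 28.281, 77.091, -0, 74.628, -5.472], TCP at [0.14, -0.609, 0.214] pointing down, gripper open.
Joint ranges: [-166.48, 166.48], [-47.26, 123.95], [12.59, 153.08], [-70.14, 250.14], [6.76, 159.57], [-176.63, 176.63]. Speed limits (degrees/s): [108.29, 108.29, 147.25, 172.46, 172.46, 172.46].

## Interface

Orientations are given as a 3x3 rotation matrix whose columns are the frame's x, y, z axes.
In Python, from bench import ctrl gives the robot as it stands. The module is installed in compiled form; this text tells all that it offers. Calls block until the motion is done:
- ctrl.goto(position, orientation): joint-space move of the TCP to a pose.
- ctrl.move_l(position, vel=0.15, ori=None, contact_N=None): straight line of the TCP; ori=None keeps the orientation; vel is the mean speed in m/s. With contact_N (N) it stops when the force on the tool has changed by that much, and returns True; else False.
- ctrl.movej(angles): joint-space move.
- ctrl.command_gripper(opening): opening from 0.0 (shut) to 1.0 (fully open); the grip force is fixed at half the most; returns when the fingers have stopped.
- ctrl.sleep(seconds).
- ctrl.ik(position, orientation): joint angles nearest the present ones, or None.
- ctrl.read_camera(name): name is "scene" or "side" or "wrist"; returns the picture (420x560x3 uint8, blue, green, red); there is no depth.
- ctrl.camera_params(name): a dict with "fx", "fy", "cx", "cy" (pixels), "D" ([k1, k2, p1, p2, k3] as OpenCV has them; the pictures are not rectified), "pose" (4x4, takes a point from camera to world coordinates); the wrist camera has in their place "T_tool_cam" (4x4, takes a point from camera to tool coordinates, whose origin is the TCP and whose axes are the tool frame's). Camera axes: x right, y up, looking along -z (the intrinsics and any distortion apply to the point x, -y, -z); pixel columns grow to the right and rows downward; lengths in m; the calibration is good to about 2 mm. A picture is of the moment at which its call begins: read the wrist's pose just before it. camera_params takes no time and is no camera call.
A pose or a line that the arm cannot do raises ctrl.MotionError and nothing moves.
- ctrl.sign_off(): hands the job in, once; it reports no verdict.
Readings, each from a call of its own:
- ctrl.current_t(): time.
- ctrl.current_q(): joint angles.
- ctrl.current_dq(): joint speeds.
- ctrl.current_effort(): joint torques, N m.
- ctrl.current_tool_pos(): TCP position.
- ctrl.current_eef_rot(): TCP orientation.
- ctrl.current_contact_force(): force on the tool from outside, world axes, zero at the start.
- ctrl.current_wrist_torque(): the same for the moment, N m.
- ctrl.current_grip_width(): opening from 0.0 (shut) to 1.0 (fully open).
Only numpy, scipy, OpenCV 4.12 (cv2) and the standard library are available. Lean on these libraries where they do the work, as an engineer would, in place of code of your own. Each camera call takes 0.05 s, during which the arm holds its last target.

## Working session

There is one attempt and no reset: what is moved stays moved. The work goes in short steps, each a Python script; the robot and the scene stay as the last script left them, time stands still between calls to the robot, and variables do not carry over. Pictures are saved under pics/ and viewed, and the job is handed in when it is done.

```bash
mkdir -p pics
python3 - <<'E'
from bench import ctrl
import cv2
for n in ["scene","side","wrist"]:
    cv2.imwrite(f"pics/{n}0.png",ctrl.read_camera(n)); p=ctrl.camera_params(n); print(n,p)
print(ctrl.current_t(),ctrl.current_eef_rot(),ctrl.current_tool_pos())
E
```

```text
scene {'fx': 408.91101560768345, 'fy': 408.91101560768345, 'cx': 279.370822623016, 'cy': 210.05357668792308, 'D': array([-0.08295027,  0.        ,  0.        ,  0.        ,  0.        ]), 'pose': array([[-0.25563893, -0.79161531,  0.55497202,  1.19668704],
       [ 0.96670449, -0.21610874,  0.1370381 ,  0.17495794],
       [ 0.01145284,  0.57152621,  0.82050388,  1.05772992],
       [ 0.        ,  0.        ,  0.        ,  1.        ]])}
side {'fx': 496.1530285875083, 'fy': 496.1530285875083, 'cx': 281.8698037250811, 'cy': 214.26135739775987, 'D': array([-0.12508693,  0.        ,  0.        ,  0.        ,  0.        ]), 'pose': array([[ 0.83616154,  0.28737065, -0.46717447, -0.21344767],
       [-0.54797378,  0.40098555, -0.73412215, -1.25801029],
       [-0.02363495,  0.86984407,  0.49276028,  1.00779362],
       [ 0.        ,  0.        ,  0.        ,  1.        ]])}
wrist {'fx': 301.0147574215681, 'fy': 301.0147574215681, 'cx': 280.3469054577938, 'cy': 211.57450082884213, 'D': array([0.00211396, 0.        , 0.        , 0.        , 0.        ]), 'T_tool_cam': array([[ 9.99999552e-01,  4.92634221e-04, -8.08610232e-04,
        -6.15240743e-04],
       [-9.08055839e-04,  2.56995077e-01, -9.66412286e-01,
        -1.71988469e-01],
       [-2.68278914e-04,  9.66412587e-01,  2.56995409e-01,
         7.18780874e-02],
       [ 0.00000000e+00,  0.00000000e+00,  0.00000000e+00,
         1.00000000e+00]])}
0.15 [[ 2.23923825e-01 -1.34328148e-04  9.74606640e-01]
 [-9.74606233e-01  8.92805359e-04  2.23923855e-01]
 [-9.00213308e-04 -9.99999592e-01  6.90033409e-05]] [ 0.13989308 -0.60886762  0.21346815]
```

View pics/scene0.png

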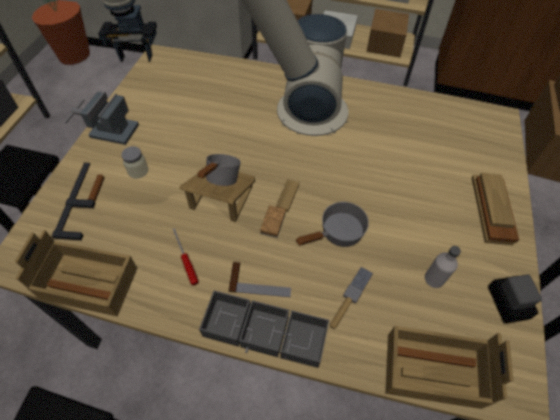

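View pics/side0.png

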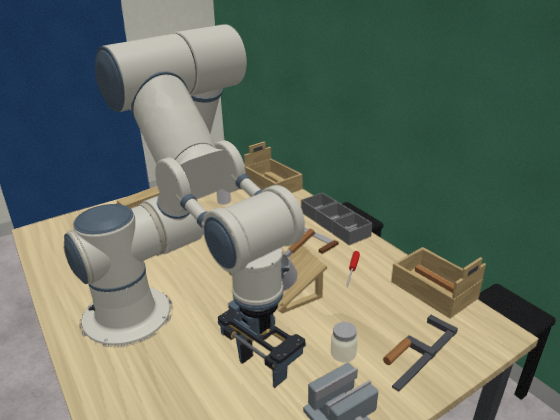

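View pics/wrist0.png

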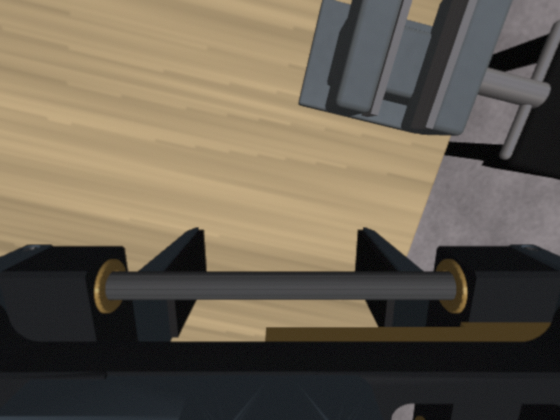

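The scene view shows the small pot on the rack at about (222,172), its handle going to (207,170). The big pot is at (345,224) with its handle end at about (300,240). In the side view the arm hides both pots, and the wrist view shows only the vise. Next I'll get coarse positions.

```bash
cat > h.py <<'E'
from bench import ctrl
import cv2, numpy as np
np.set_printoptions(precision=4,suppress=True)
def cam(n):
    p=ctrl.camera_params(n)
    K=np.array([[p['fx'],0,p['cx']],[0,p['fy'],p['cy']],[0,0,1.]])
    if 'pose' in p: T=p['pose']
    else:
        W=np.eye(4);W[:3,:3]=ctrl.current_eef_rot();W[:3,3]=ctrl.current_tool_pos();T=W@p['T_tool_cam']
    return dict(K=K,D=np.array(p['D'],float),T=np.array(T))
def ray(c,uv):
    u=cv2.undistortPoints(np.array(uv,float).reshape(-1,1,2),c['K'],c['D']).reshape(-1,2)
    d=np.c_[u[:,0],-u[:,1],-np.ones(len(u))]
    d=d@c['T'][:3,:3].T
    return c['T'][:3,3],d/np.linalg.norm(d,axis=1,keepdims=True)
def onz(c,uv,z):
    o,d=ray(c,uv); return o+d*((z-o[2])/d[:,2])[:,None]
def tri(cs,uvs):
    A=np.zeros((3,3));b=np.zeros(3);R=[]
    for c,uv in zip(cs,uvs):
        o,d=ray(c,[uv]);M=np.eye(3)-np.outer(d[0],d[0]);A+=M;b+=M@o;R.append((o,M))
    x=np.linalg.solve(A,b); return x,[float(np.linalg.norm(M@(x-o))) for o,M in R]
def proj(c,X):
    X=np.atleast_2d(X);L=(X-c['T'][:3,3])@c['T'][:3,:3]; L=L*[1,-1,-1]
    return cv2.projectPoints(L,np.zeros(3),np.zeros(3),c['K'],c['D'])[0].reshape(-1,2)
def snap(n,f):
    c=cam(n);im=ctrl.read_camera(n);cv2.imwrite(f"pics/{f}.png",im);np.savez(f"pics/{f}.npz",**c);return c,im
def load(f):
    return dict(np.load(f"pics/{f}.npz")),cv2.imread(f"pics/{f}.png")
def down(ang): # tool x direction at angle (deg), tool y down
    a=np.radians(ang);x=np.array([np.cos(a),np.sin(a),0]);y=np.array([0,0,-1.]);return np.c_[x,y,np.cross(x,y)]
E
python3 - <<'E'
from h import *
c=cam("scene")
for nm,uv,z in [("bigrim",(345,222),.052),("bigtip",(299,240),.109),("smallrim",(222,168),.15),("smalltip",(200,172),.18),("rackmid",(217,187),.075),("offcut?",(280,210),.018),("glue",(440,275),.0),("jar",(138,172),0.),("sqstock",(235,277),.014),("sqblade",(289,292),.014),("sdr",(180,240),.01)]:
    p=onz(c,[uv],z)[0];print(nm,p,np.hypot(p[0],p[1]))
im=cv2.imread("pics/scene0.png");cv2.imwrite("pics/crop0.png",cv2.resize(im[130:310,160:380],None,fx=3.3,fy=3.3,interpolation=cv2.INTER_CUBIC))
E
```

```text
bigrim [0.507  0.2048 0.052 ] 0.5467629123634187
bigtip [0.6361 0.0927 0.109 ] 0.642814709786447
smallrim [ 0.4823 -0.1763  0.15  ] 0.5134987280063326
smalltip [ 0.536  -0.2193  0.18  ] 0.5791249092031087
rackmid [ 0.4993 -0.1945  0.075 ] 0.5358270571614517
offcut? [0.4927 0.0031 0.018 ] 0.49273575628006405
glue [0.5802 0.5051 0.    ] 0.7693109322361853
jar [ 0.4555 -0.5047  0.    ] 0.6798492662367731
sqstock [ 0.744  -0.0608  0.014 ] 0.7464787949927875
sqblade [0.7482 0.096  0.014 ] 0.7543390311546545
sdr [ 0.671  -0.2577  0.01  ] 0.7187402027898431
```

View pics/crop0.png

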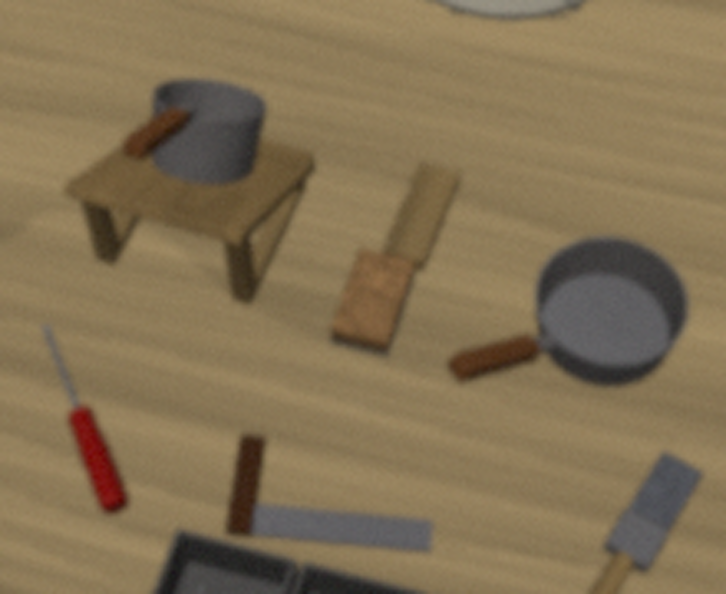

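The coarse fixes put the small pot near (0.48,-0.18) with its handle at about -40°. The big pot is near (0.51,0.20), also with its handle at about -40°. The glue and jar are far from both. Next I'll take two wrist views of each pot, plus a side view.

Run:
```python
from h import *
t=ctrl.current_t()
ctrl.goto([0.43,-0.22,0.42],down(-110));print(ctrl.current_t()-t,ctrl.current_q())
snap("wrist","w1")
ctrl.goto([0.45,-0.10,0.42],down(-90));snap("wrist","w2")
print(ctrl.current_t())
ctrl.goto([0.47,0.12,0.38],down(-75));snap("wrist","w3")
ctrl.goto([0.47,0.22,0.38],down(-75));snap("wrist","w4");snap("side","s1")
print(ctrl.current_t(),ctrl.current_q())
ims=[load(f)[1] for f in ("w1","w2","w3","w4")]
cv2.imwrite("pics/q1.png",cv2.resize(np.vstack([np.hstack(ims[:2]),np.hstack(ims[2:])]),(800,600),interpolation=cv2.INTER_AREA))
```

```text
1.9083 [-34.236    8.1516  75.5599  -0.0095  96.321   75.7807]
2.7167
4.25 [18.3558 12.3476 75.9996 -0.0212 91.6406 93.4486]
```

View pics/q1.png

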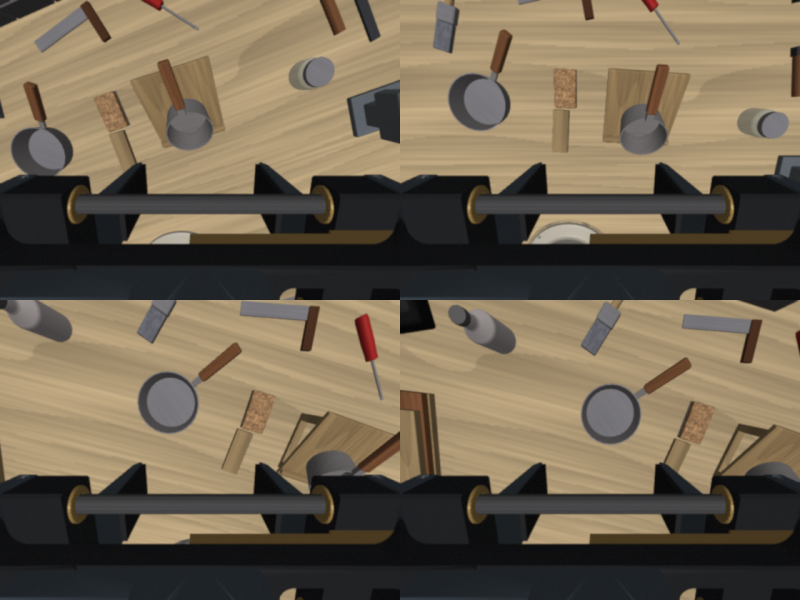

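View pics/s1.png

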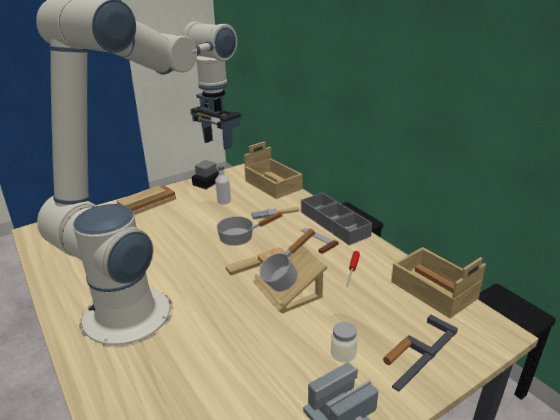

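All four wrist views show what I need. The small pot and handle are clear in w1 and w2 (pot near (188,125) and (643,130) in the montage). The big pot is clear in w3 and w4 (near (168,402) and (610,413)). Now I'll segment them and triangulate.

```bash
cat > seg.py <<'E'
from h import *
def handles(im):
    hsv=cv2.cvtColor(im,cv2.COLOR_BGR2HSV)
    m=cv2.inRange(hsv,(3,110,35),(13,215,150))
    m=cv2.morphologyEx(m,cv2.MORPH_OPEN,np.ones((3,3)))
    n,l,s,ce=cv2.connectedComponentsWithStats(m)
    return [(l==i).astype(np.uint8) for i in range(1,n) if s[i,4]>150],m
def ends(m):
    cn=max(cv2.findContours(m,0,cv2.CHAIN_APPROX_NONE)[0],key=len)
    (c,s,a)=cv2.minAreaRect(cn);b=cv2.boxPoints((c,s,a))
    if np.linalg.norm(b[0]-b[1])<np.linalg.norm(b[1]-b[2]): e=((b[0]+b[1])/2,(b[2]+b[3])/2)
    else: e=((b[1]+b[2])/2,(b[3]+b[0])/2)
    return e,s
def greys(im):
    hsv=cv2.cvtColor(im,cv2.COLOR_BGR2HSV)
    m=cv2.inRange(hsv,(0,0,35),(179,62,175))
    return cv2.morphologyEx(m,cv2.MORPH_OPEN,np.ones((5,5)))
E
python3 - <<'E'
from seg import *
vs=[]
for f in ("w1","w2","w3","w4"):
    c,im=load(f);g=greys(im);hs,m=handles(im);v=im.copy()
    v[g>0]=(255,0,255);v[m>0]=(0,255,0)
    for h in hs:
        e,s=ends(h);print(f,np.round(e,1).tolist(),np.round(s,1))
    n,l,s,ce=cv2.connectedComponentsWithStats(g)
    for i in range(1,n):
        if 1500<s[i,4]<12000:
            cn=max(cv2.findContours((l==i).astype(np.uint8),0,1)[0],key=len);print(f,"grey",ce[i],s[i,4],cv2.fitEllipse(cn))
    vs.append(v)
cv2.imwrite("pics/q2.png",cv2.resize(np.vstack([np.hstack(vs[:2]),np.hstack(vs[2:])]),(800,600),interpolation=cv2.INTER_AREA))
E
```

```text
w1 [[456.6000061035156, -3.0999999046325684], [476.0, 44.400001525878906]] [51.3 17.9]
w1 [[117.19999694824219, 4.099999904632568], [149.60000610351562, 55.400001525878906]] [60.6 11.7]
w1 [[226.6999969482422, 84.5999984741211], [252.1999969482422, 152.8000030517578]] [72.8 15.8]
w1 [[40.099998474121094, 114.69999694824219], [58.400001525878906, 169.60000610351562]] [57.9 16.8]
w1 grey [85.0395 40.9513] 1621 ((85.67343139648438, 40.490421295166016), (21.242380142211914, 106.80307006835938), 53.22361373901367)
w1 grey [436.4168 102.2901] 2327 ((436.4628601074219, 102.27261352539062), (43.103515625, 66.49243927001953), 74.227783203125)
w1 grey [527.6649 156.8433] 4703 ((528.724853515625, 156.60430908203125), (80.7847900390625, 84.89808654785156), 17.875436782836914)
w1 grey [264.471  176.5704] 3650 ((264.4925231933594, 176.42654418945312), (65.80816650390625, 70.41549682617188), 6.573728561401367)
w1 grey [ 56.2245 211.9819] 5126 ((55.3266716003418, 212.7650604248047), (75.82483673095703, 89.40043640136719), 72.954833984375)
w1 grey [279.8462 286.6424] 9870 ((279.1983947753906, 292.326
[... 3260 characters left out ...]
3000030517578]] [119.5  37.9]
w4 grey [280.8763  38.9639] 1884 ((281.45440673828125, 38.04200744628906), (28.851261138916016, 89.48040771484375), 30.588890075683594)
w4 grey [117.3819  40.552 ] 3509 ((119.05607604980469, 41.33049774169922), (42.56635284423828, 103.6358871459961), 121.71658325195312)
w4 grey [443.1805  32.8763] 1956 ((443.4757385253906, 32.9017219543457), (21.606966018676758, 129.50396728515625), 94.48344421386719)
w4 grey [296.0452 158.6228] 5904 ((296.7186279296875, 158.1596221923828), (82.27662658691406, 92.4851303100586), 50.756221771240234)
w4 grey [278.7936 287.1048] 9991 ((275.1291809082031, 294.461669921875), (64.86163330078125, 322.94476318359375), 89.06879425048828)
```

View pics/q2.png

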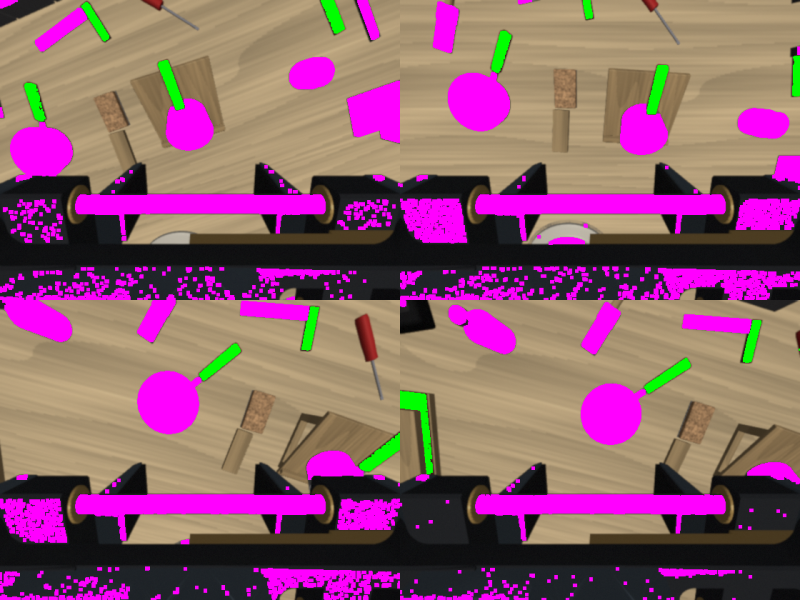

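View pics/w1.png

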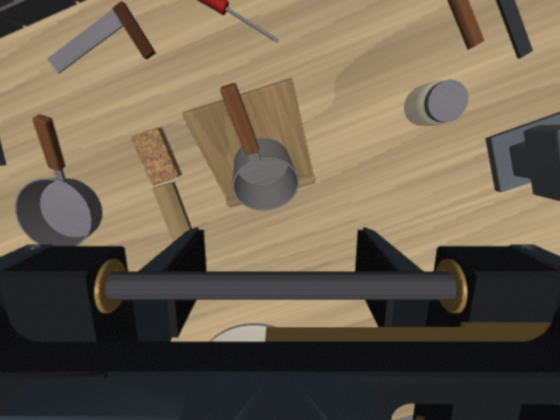

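View pics/w2.png

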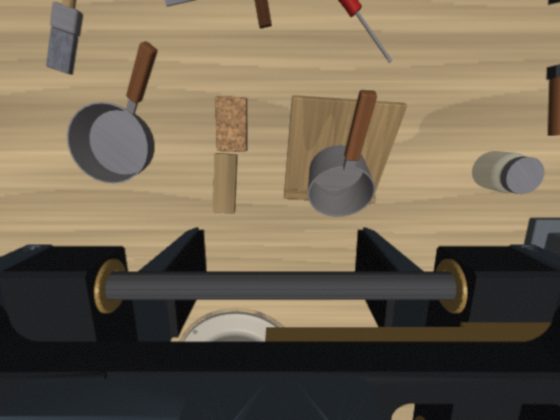

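Run:
```python
from seg import *
C={f:load(f) for f in ("w1","w2","w3","w4")}
def ell(f,seed,k=15):
    g=cv2.morphologyEx(greys(C[f][1]),cv2.MORPH_OPEN,cv2.getStructuringElement(2,(k,k)))
    n,l=cv2.connectedComponents(g);m=(l==l[seed[1],seed[0]]).astype(np.uint8)
    cn=max(cv2.findContours(m,0,cv2.CHAIN_APPROX_NONE)[0],key=len);e=cv2.fitEllipse(cn);return e,cn
cs=[C[f][0] for f in ("w2","w3","w4")]
E=[ell(f,s) for f,s in (("w2",(110,142)),("w3",(236,142)),("w4",(296,158)))]
for e in E: print(e[0])
print("big rim tri",tri(cs[1:],[e[0][0] for e in E[1:]]),tri(cs,[e[0][0] for e in E]))
for c,e in zip(cs,E):
    p=onz(c,e[1].reshape(-1,2),.052); (x,y),r=cv2.minEnclosingCircle(p[:,:2].astype(np.float32)); print("circ at z52",x,y,r, p[:,:2].mean(0))
bt=[(149,43.3),(334,64.4),(404.7,86.2)];bi=[(132.6,100.6),(281.5,109.4),(343.2,125)]
T,r=tri(cs,bt);I,r2=tri(cs,bi);print("bigtip",T,r,"inner",I,r2,np.linalg.norm(T-I),np.degrees(np.arctan2(*(T-I)[1::-1])))
cs=[C["w1"][0],C["w2"][0]]
T,r=tri(cs,[(226.7,84.6),(368.8,89.9)]);I,r2=tri(cs,[(252.2,152.8),(351.2,160.3)])
d=T-I;print("small tip",T,r,"inner",I,r2,"len",np.linalg.norm(d),"az",np.degrees(np.arctan2(d[1],d[0])),"el",np.degrees(np.arcsin(d[2]/np.linalg.norm(d))))
s=load("s1"); print("proj side",proj(s[0],[T,I]), "scene",proj(cam("scene"),[T,I]))
hs,m=handles(s[1])
for h in hs: print("side h",np.round(ends(h),1).tolist() if 0 else ends(h))
```

```text
((109.22836303710938, 142.00840759277344), (77.62616729736328, 89.01651000976562), 120.11429595947266)
((235.12335205078125, 142.9767303466797), (85.09307861328125, 88.31906127929688), 153.00770568847656)
((295.2087707519531, 159.2024688720703), (83.90351867675781, 85.94180297851562), 33.610321044921875)
big rim tri (array([0.5038, 0.2033, 0.053 ]), [4.8315721973570765e-05, 4.8315721973343374e-05]) (array([0.5034, 0.2034, 0.0446]), [0.00059442281675811, 0.0010382477321145994, 0.0007137385495456468])
circ at z52 0.5008573532104492 0.19737660884857178 0.07563144713640213 [0.5037 0.1989]
circ at z52 0.5026013851165771 0.2018814980983734 0.07180233299732208 [0.503  0.2025]
circ at z52 0.5021880865097046 0.201443612575531 0.07197106629610062 [0.5028 0.2025]
bigtip [0.643  0.0895 0.1097] [0.0016061837908107632, 0.0005081933114687245, 0.00138722079509038] inner [0.5728 0.145  0.061 ] [0.0014947734475877598, 0.0010548154763214584, 0.0020340125535497286] 0.10181020916774562 -38.332468945600745
small tip [ 0.5691 -0.2041  0.2114] [0.00028347176901606836, 0.0002834717690160027] inner [ 0.4834 -0.1987  0.1679] [0.00034591838120358906, 0.0003459183812035484] len 0.09620938014240288 az -3.6532543343713093 el 26.897500678576343
proj side [[312.8303 228.9257]
 [289.0829 248.7649]] scene [[199.0987 174.6827]
 [213.9153 162.6946]]
```

Run:
```python
from seg import *
a,b=load("w1"),load("w2")
v=[cv2.resize(a[1][70:220,170:330],None,fx=2.5,fy=2.5,interpolation=2),cv2.resize(b[1][80:230,270:430],None,fx=2.5,fy=2.5,interpolation=2)]
s=load("s1");v2=[cv2.resize(s[1][215:315,225:345],(400,333),interpolation=2)]
sc=cv2.imread("pics/scene0.png");v2.append(cv2.resize(sc[145:225,170:266],(400,333),interpolation=2))
cv2.imwrite("pics/z1.png",np.hstack(v));cv2.imwrite("pics/z2.png",np.hstack(v2))
```

```text
(no output)
```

View pics/z1.png

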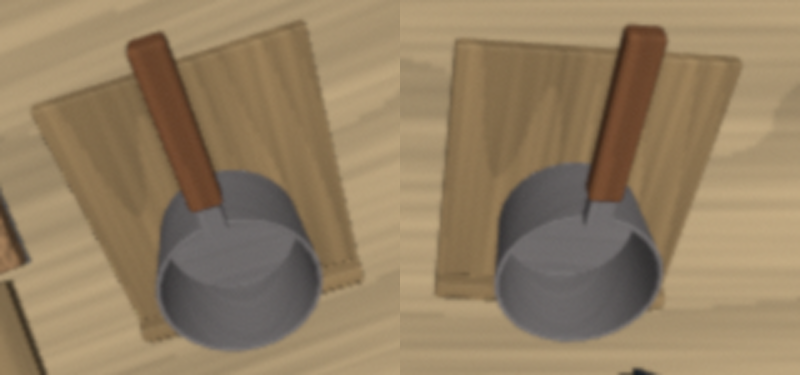

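View pics/z2.png

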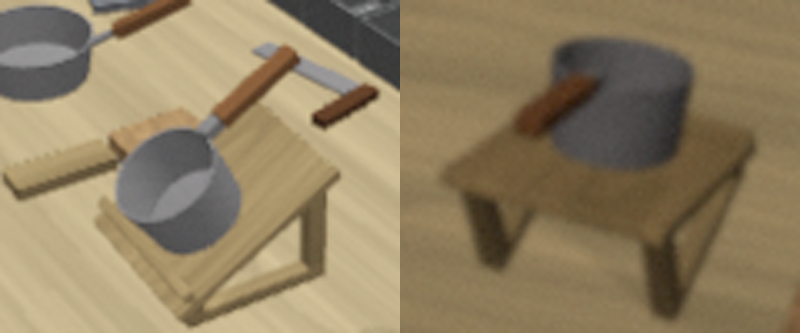

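Run:
```python
from seg import *
a,b,s=load("w1")[0],load("w2")[0],load("s1")[0]; sc=cam("scene")
A=lambda x,y:(170+x/2.5,70+y/2.5)
B=lambda x,y:(270+(x-400)/2.5,80+y/2.5)
S=lambda x,y:(225+x*.3,215+y*.3)
P={}
for n,p,q in [("hfarL",A(128,46),B(625,28)),("hfarR",A(164,36),B(665,31)),("hnearL",A(190,209),B(587,198)),("hnearR",A(221,200),B(625,202)),("rackFL",A(33,107),B(456,40)),("rackFR",A(304,22),B(741,60)),("lipL",A(146,340),B(436,296))]:
    P[n],r=tri([a,b],[p,q]);print(n,P[n],r[0])
f=(P["hfarL"]+P["hfarR"])/2;n=(P["hnearL"]+P["hnearR"])/2
def rep(n,f):
    d=f-n;print(n,f,"len",np.linalg.norm(d),"az",np.degrees(np.arctan2(d[1],d[0])),"el",np.degrees(np.arcsin(d[2]/np.linalg.norm(d))))
rep(n,f)
e=P["rackFR"]-P["rackFL"];print("rack edge len",np.linalg.norm(e),"slope az",np.degrees(np.arctan2(e[1],e[0]))+90,e[2])
print(proj(s,[f,n,P["rackFR"]]),"meas",S(292,50),S(222,110),S(338,176))
# 3-view of axis ends
F,r=tri([a,b,s],[(226.7,84.6),(368.8,89.9),S(290,52)]);N,r2=tri([a,b,s],[(252.2,152.8),(351.2,160.3),S(222,117)]);rep(N,F);print(r,r2)
# small pot rim ellipse points: triangulate rim centre from pts
rc,r=tri([a,b],[A(240,265),B(580,260)]);print("rimc",rc,r)
```

```text
hfarL [ 0.5686 -0.1956  0.2046] 0.00016783778723494184
hfarR [ 0.5665 -0.2138  0.2081] 0.00048817083412402404
hnearL [ 0.4851 -0.19    0.1665] 0.000594060900297833
hnearR [ 0.4839 -0.2088  0.1765] 0.0007321390910471617
rackFL [ 0.5725 -0.1177  0.1173] 0.00010323709286359278
rackFR [ 0.5608 -0.2856  0.1223] 0.0001987316028658357
lipL [ 0.4029 -0.1077  0.0452] 0.0010938140211253552
[ 0.4845 -0.1994  0.1715] [ 0.5675 -0.2047  0.2063] len 0.09018279330580711 az -3.652965429106168 el 22.713106788030405
rack edge len 0.1684125522581357 slope az -3.9866122638618435 0.004939230892380783
[[312.5217 230.546 ]
 [289.484  247.7597]
 [326.234  265.9314]] meas (312.6, 230.0) (291.6, 248.0) (326.4, 267.8)
[ 0.4853 -0.2005  0.1636] [ 0.5688 -0.204   0.2064] len 0.0939006334502196 az -2.4471337532808666 el 27.106871279127507
[0.0010407939364882064, 0.0018793825336161911, 0.0023842018897716815] [0.0027079727449201996, 0.002685914626229545, 0.005141260866456578]
rimc [ 0.4399 -0.1998  0.1093] [0.00020439572706796224, 0.00020439572706797346]
```

The handle azimuth is -3.7° by its own edges and -4.0° by the rack edge, so they agree. The mid-handle point is about (0.527,-0.202,0.186), against 0.183 expected from the rack geometry. The big rim triangulates to z=53 mm and its handle tip to z=110 mm, which match the given sizes. I'll move to the pre-grasp and look once.

```bash
cat > g.py <<'E'
from seg import *
az=np.radians(-3.8);s=np.array([np.cos(az),np.sin(az),0]);Z=np.array([0,0,1.])
px=s*np.cos(np.pi/6)+Z*.5; pz=-s*.5+Z*np.cos(np.pi/6)
R=np.c_[np.cross(-pz,px),-pz,px]   # tool x = y×z
M=np.array([.527,-.202,.186])
G=M-.0175*px
E
python3 - <<'E'
from g import *
print(R,np.linalg.det(R),G)
tcp=G-.019*pz
ctrl.goto(tcp+.11*pz,R)
print(ctrl.current_t(),ctrl.current_q(),ctrl.ik(tcp,R))
c,im=snap("wrist","w5")
for z in (0,0.008):
  X=[G+z*pz,M+.0475*px+z*pz,M-.0475*px+z*pz]
  for p in proj(c,X): cv2.circle(im,tuple(int(round(v)) for v in p),2,(0,255,0) if z else (255,255,0),-1)
cv2.imwrite("pics/w5a.png",im)
E
```

```text
[[-0.0663  0.4989  0.8641]
 [-0.9978 -0.0331 -0.0574]
 [ 0.     -0.866   0.5   ]] 1.0 [ 0.5119 -0.201   0.1772]
5.8583 [-42.5489   5.7956 113.026   28.781   40.6286  32.5209] [-37.5021  19.3686 115.0992  40.343   25.3766  22.4861]
```

View pics/w5a.png

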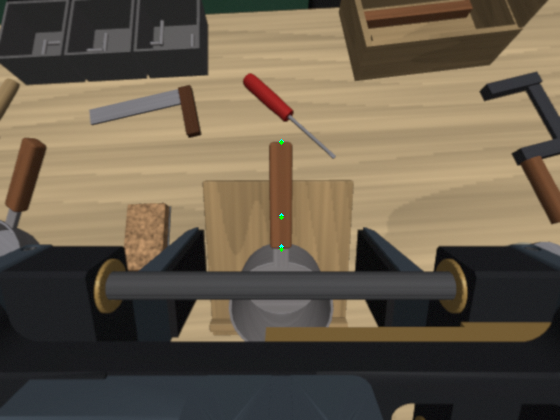

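The projected handle axis (281,142)–(281,247) lies right on the handle, so the pose is confirmed. I'll go in and grip.

Run:
```python
from g import *
tcp=G-.019*pz
print(ctrl.move_l(tcp,vel=.1,contact_N=10),ctrl.current_tool_pos()-tcp)
ctrl.command_gripper(0.0)
print("w",ctrl.current_grip_width()*91,ctrl.current_contact_force(),ctrl.current_wrist_torque(),ctrl.current_t())
snap("wrist","w6")
```

```text
False [ 0.     -0.0001  0.0005]
w 19.8936702041314 [-0.1497 -0.6105 -0.4182] [0.0475 0.2898 0.0107] 8.2417
```

View pics/w6.png

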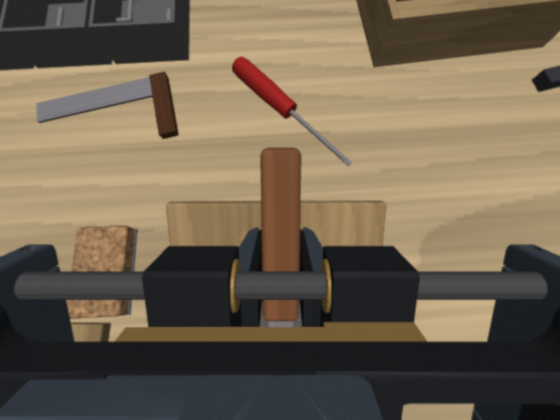

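Grip width is 19.9 mm, which is the handle's width, and the handle is centred between the pads. Now I'll lift square to the board and check for slip.

Run:
```python
from g import *
p=ctrl.current_tool_pos()
ctrl.move_l(p+.02*pz,vel=.05);print(ctrl.current_contact_force(),ctrl.current_wrist_torque())
ctrl.move_l(p+.10*pz+[0,0,.03],vel=.15);print(ctrl.current_contact_force(),ctrl.current_wrist_torque(),ctrl.current_grip_width()*91,ctrl.current_t())
snap("wrist","w7");snap("side","s7")
# plan carry
for a in (141.5,110,70):
    P=np.array([.503+.1*np.cos(np.radians(a)),.2025+.1*np.sin(np.radians(a)),.2])
    print(a,ctrl.ik(P,down(a-90)))
a,b=load("w7")[1],load("s7")[1]
cv2.imwrite("pics/q7.png",cv2.resize(np.hstack([a,b]),(800,300)))
```

```text
[-0.5647  0.0893 -3.3747] [ 0.0796  0.3856 -0.0111]
[ 0.4979  0.6736 -3.6128] [ 0.041   0.3943 -0.0248] 19.947849587843482 9.7083
141.5 [ 25.0973  19.2408  95.3945  -0.      65.3648 -26.4027]
110 [26.141  23.4671 88.1782 -0.     68.3547  6.141 ]
70 [23.3191 28.1046 79.8002 -0.     72.0952 43.3191]
```

View pics/q7.png

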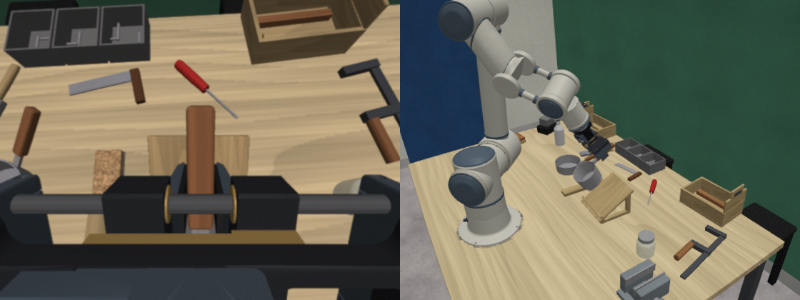

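The pot lifted cleanly, weighs about 0.37 kg, and the handle tip stayed at image row 147, so it hasn't sagged. Next I'll carry it level to above the big pot, with its handle opposite (141.5°), and look.

```bash
cat > pl.py <<'E'
from g import *
B=np.array([.503,.2025]);A=141.5
u=np.array([np.cos(np.radians(A)),np.sin(np.radians(A))])
E
python3 - <<'E'
from pl import *
ctrl.goto(np.r_[B+.1*u,.26],down(A-90)) 
print(ctrl.current_t(),ctrl.current_q(),ctrl.current_grip_width()*91,ctrl.current_tool_pos())
ctrl.move_l(np.r_[B+.1*u,.20],vel=.12)
for n in ("wrist","side","scene"): snap(n,n[0]+"8")
print(ctrl.current_wrist_torque(),ctrl.current_contact_force())
E
```

```text
11.5083 [ 25.0062  15.5173  90.4489   0.0076  74.0343 -26.3681] 19.874264101158058 [0.425  0.2641 0.2599]
[ 0.2594  0.1066 -0.0109] [-0.4946  0.1065 -3.8776]
```

Run:
```python
from pl import *
w=load("w8")[1];s=load("s8")[1][130:290,170:330];c=load("s8")
print(cv2.imwrite("pics/q8.png",np.hstack([cv2.resize(w,(400,300)),cv2.resize(s,(300,300),interpolation=2)])))
```

```text
True
```

View pics/q8.png

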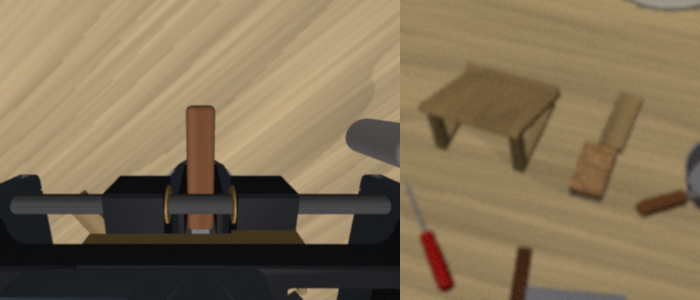

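View pics/w8.png

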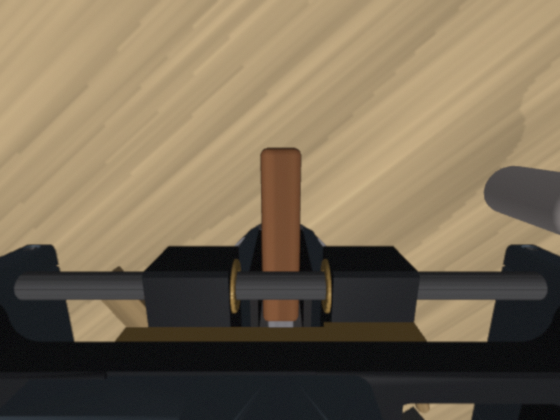

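The handle sits in the grip exactly as it did at the grasp (tip at row 148). I named the side and scene pictures the same, so I'll retake them and check the pot's offset in the grip and over the big pot.

Run:
```python
from pl import *
snap("side","side8");snap("scene","scene8")
c,im=load("w8");
T=ctrl.current_tool_pos();Rt=ctrl.current_eef_rot()
for yy in (-.027,-.019): 
    p=onz(c,[(281,148),(281,319)],T[2]-yy); print(((p-T)@Rt))
hs,m=handles(im)
a=load("side8")[1];b=load("scene8")[1]
cs,cc=load("side8")[0],load("scene8")[0]
# predicted small pot rim/base circles
th=np.linspace(0,2*np.pi,40,endpoint=False)
cen=np.r_[B,T[2]-.051]
for c0,v in ((cs,a),(cc,b)):
    for r,z,o,col in ((.053,.066,cen,(0,255,0)),(.048,0,cen,(0,255,0)),(.070,.052,np.r_[B,0],(0,0,255))):
        X=np.c_[o[0]+r*np.cos(th),o[1]+r*np.sin(th),np.full(40,o[2]+z)]
        for p in proj(c0,X): v[int(round(p[1])),int(round(p[0]))]=col
cv2.imwrite("pics/q9.png",np.hstack([cv2.resize(a[150:260,170:290],(400,367),interpolation=2),cv2.resize(b[150:260,290:410],(400,367),interpolation=2)]))
```

```text
[[ 0.0002 -0.027   0.0651]
 [ 0.0002 -0.027  -0.0271]]
[[ 0.0002 -0.019   0.0647]
 [ 0.0002 -0.019  -0.0326]]
```

View pics/q9.png

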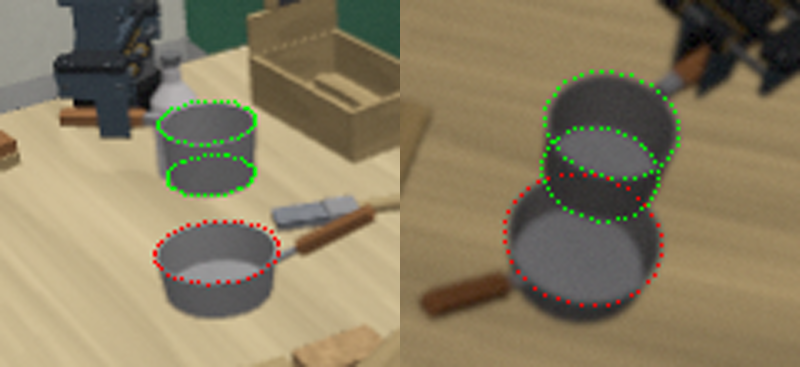

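The predicted outlines (green for the small pot, red for the big rim) lie on both pots in both views, level and concentric, and the handle tip ray gives an offset of exactly 100 mm. I'll lower gently until contact.

Run:
```python
from pl import *
P=lambda z:np.r_[B+.1*u,z]
print(ctrl.move_l(P(.075),vel=.08,contact_N=6),ctrl.current_tool_pos(),ctrl.current_contact_force())
print(ctrl.move_l(P(.049),vel=.02,contact_N=3),ctrl.current_tool_pos(),ctrl.current_contact_force(),ctrl.current_wrist_torque(),ctrl.current_t())
snap("side","side10");snap("scene","scene10")
a=load("side10")[1];b=load("scene10")[1]
cv2.imwrite("pics/q10.png",np.hstack([cv2.resize(a[170:270,170:290],(400,333),interpolation=2),cv2.resize(b[160:270,290:410],(400,333),interpolation=2)]))
```

```text
False [0.425  0.2649 0.0754] [ 0.6408  0.7572 -3.0648]
True [0.4245 0.2649 0.0563] [-0.3759  0.1682  5.007 ] [-0.07   -0.1169 -0.0069] 15.0083
```

View pics/q10.png

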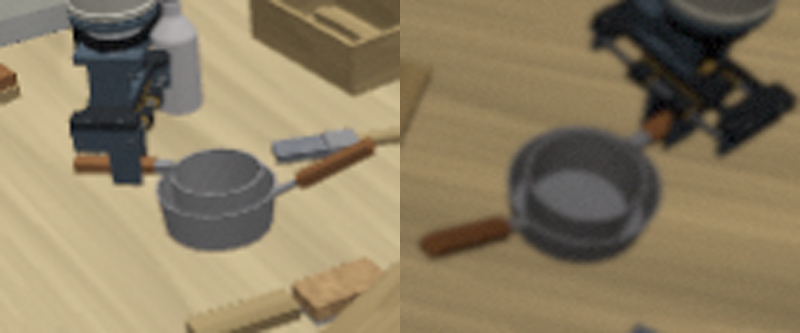

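Contact came at TCP z 0.056, against 0.055 expected for fully home, and the pot sits inside the bowl. I'll release and retreat upwards.

Run:
```python
from pl import *
ctrl.command_gripper(0.6);print(ctrl.current_grip_width()*91,ctrl.current_contact_force())
p=ctrl.current_tool_pos()
ctrl.move_l(p+[0,0,.05],vel=.08);ctrl.move_l(p+[0,0,.2],vel=.2)
q=ctrl.current_tool_pos();print(q)
snap("side","side11");snap("scene","scene11");snap("wrist","w11")
ctrl.move_l([.42,.19,.33],vel=.2,ori=down(-70+90)) if 0 else None
print(ctrl.current_t(),ctrl.current_contact_force())
a=load("side11")[1];b=load("scene11")[1]
cv2.imwrite("pics/q11.png",np.hstack([cv2.resize(a[170:270,170:290],(400,333),interpolation=2),cv2.resize(b[160:270,290:410],(400,333),interpolation=2)]))
```

```text
54.931068918569395 [ 0.5879  0.0322 -0.0686]
[0.4235 0.2643 0.255 ]
17.625 [0.6121 0.8659 0.6219]
```

View pics/q11.png

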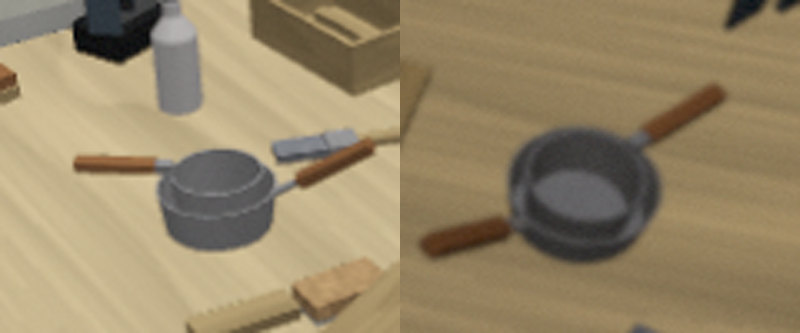

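View pics/w11.png

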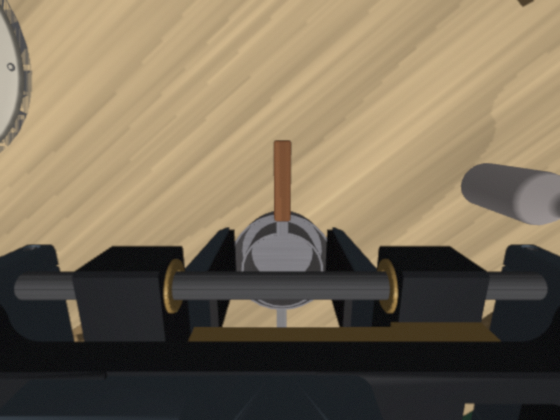

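View pics/scene11.png

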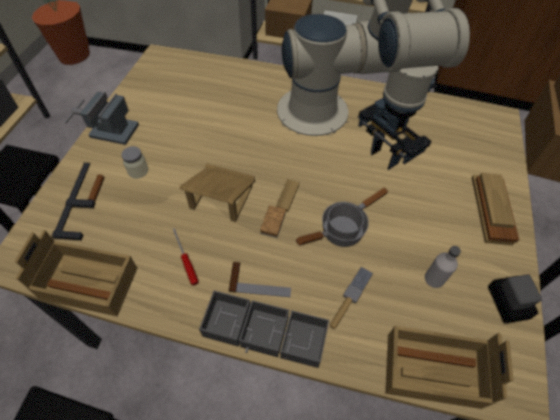

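The small pot sits inside the big one with the handles opposite each other, and the other items look unmoved. As a numeric check I'll triangulate the handle ends and the pot's level, and compare the images from before and after.

Run:
```python
from pl import *
S=lambda x,y:(170+x*.3,170+y*.3);C=lambda x,y:(290+(x-400)*.3,160+y*.33)
cs=[load(f)[0] for f in("side11","scene11","w11")]
for n,uv in (("tip",[S(76,162),C(718,91),(282,142)]),("inner",[S(155,164),C(648,136),(282.5,219)])):
    x,r=tri(cs,uv);print(n,x,np.round(r,4),np.linalg.norm(x[:2]-B))
# predicted when home
th=np.linspace(0,2*np.pi,60,endpoint=False)
a=load("side11")[1];b=load("scene11")[1];w=load("w11")[1]
for c0,v in zip(cs,(a,b,w)):
    for r,z,col in ((.053,.070,(0,255,0)),(.070,.052,(0,0,255))):
        for p in proj(c0,np.c_[B[0]+r*np.cos(th),B[1]+r*np.sin(th),np.full(60,z)]): 
            if 0<=p[1]<419: v[int(round(p[1])),int(round(p[0]))]=col
cv2.imwrite("pics/q12.png",np.hstack([cv2.resize(a[170:270,170:290],(400,333),interpolation=2),cv2.resize(b[160:270,290:410],(400,333),interpolation=2)]))
# movement before/after (scene, and side s1 vs side11)
d=cv2.absdiff(cv2.GaussianBlur(cv2.imread("pics/scene0.png"),(3,3),0),cv2.GaussianBlur(cv2.imread("pics/scene11.png"),(3,3),0)).max(2)
m=(d>25).astype(np.uint8);n,l,s,ce=cv2.connectedComponentsWithStats(m)
print([(s[i].tolist()) for i in range(1,n) if s[i,4]>12])
for f in ("scene0","scene11"):
    hs,_=handles(cv2.imread(f"pics/{f}.png"))
    print(f,[np.round(ends(h)[0],1).tolist() for h in hs if 295<np.argwhere(h)[:,1].mean()<325])
```

```text
tip [0.3761 0.3036 0.0752] [0.0018 0.0018 0.0003] 0.16230389768888956
inner [0.4485 0.2479 0.0744] [0.0023 0.0025 0.0011] 0.07093829375830692
[[98, 0, 59, 63, 1621], [251, 0, 5, 20, 83], [259, 0, 84, 126, 3414], [363, 0, 14, 5, 53], [292, 0, 179, 170, 11084], [417, 0, 11, 3, 29], [429, 0, 14, 9, 85], [340, 28, 20, 30, 277], [290, 31, 15, 24, 154], [127, 40, 8, 3, 15], [115, 49, 10, 13, 94], [414, 52, 22, 15, 238], [304, 85, 19, 4, 58], [198, 153, 43, 33, 1032], [360, 188, 28, 21, 231], [327, 213, 33, 27, 322]]
scene0 []
scene11 []
```

View pics/q12.png

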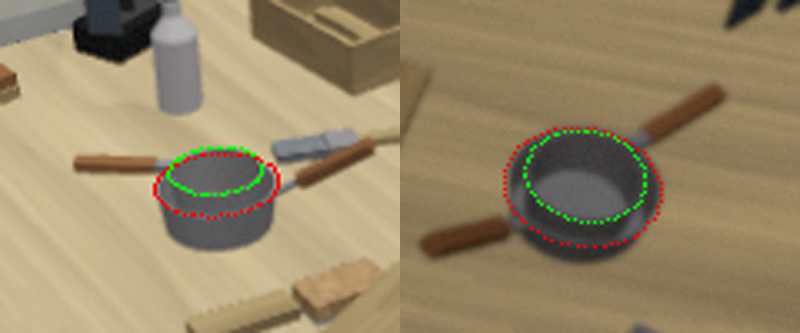

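Both handle ends are at z ≈ 75 mm against 74 expected, so the pot is level and fully down. Apart from the robot, the scene changed only at the rack, inside the big pot and along the new handle position. Handing in.

Run:
```python
from bench import ctrl
print(ctrl.current_t(),ctrl.sign_off())
```

```text
the job is handed in; nothing more can be done
17.625 None
```

The small pot is inside the big pot, fully down and level, with its handle opposite the big pot's handle. I handed the job in at 17.6 s.

I gripped the small pot by its handle (width read 19.9 mm) and lifted it square off the rack. I turned it level above the big pot, then lowered it at about 20 mm/s until light contact. Contact came at 0.056 m TCP height against 0.055 m expected, with about 5 N on the tool. I then released it and moved straight up.

**Last checks:**
- **Seating:** the handle ends measured 75.2 and 74.4 mm high against 74 mm expected. The handle tip is 162 mm from the big pot's centre against 165 mm expected.
- **Nothing else moved:** comparing the scene picture before and after, the only changes besides the robot are at the small pot's old place, inside the big pot and along the new handle. The big pot's rim still matches its outline from before.
- **Check that failed:** an automatic comparison of the big pot's handle position found no matches in the scene images, so that rests on the other two comparisons.
- **Measurement that disagreed:** the first handle slope estimates were 23 to 27° against the stated 30°. I used 30°, and the close-up view before the grasp agreed with it.

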